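# Take the pickle can off the hotplate and close it

### The arm

A 6-joint arm with a two-finger parallel gripper is mounted at the origin on the work surface. World frame = base frame: x ahead of the robot, y to its left, z up, the work surface at z = 0. Lengths are in mm, angles in rad, forces in N, time in s.
With the tool pointing down it reaches from about 275 to 825 mm from the base axis. Payload 4.9 kg.
Tool frame: the origin (TCP) lies at the very end of the fingers, on their centre line; the grasp point (between the pads) lies 19 mm behind it; z points along the fingers, y is the line along which they close (so a half turn about z gives the same grasp; the last joint's range is limited). The gripper opens to 85 mm and grips with 20 to 120 N. Pads are 22 mm wide; open, the fingers measure 114 mm over their backs; the gripper's body (76 mm by 85 mm) begins 54 mm behind the grasp point. The pads swing forward as they close: fully open they stand 13 mm farther back than shut.
Start: joints at [-1.272, 0.326, -0.193, 1.052, 0, 1.437], TCP at [230.691, -499.3, 231.281] pointing down, gripper open.
Joint ranges: [-2.65, 2.65], [-0.97, 1.79], [-1.3, 1.35], [-1.93, 2.1], [-1.47, 1.37], [-3.14, 3.14]. Speed limits (rad/s): [2.57, 2.57, 3.14, 3.14, 3.14, 3.14].

### API

Orientations are given as [roll, pitch, yaw] about the fixed x, y, z axes, in that order (R = Rz(yaw) Ry(pitch) Rx(roll)).
In Python, from bench import bot, solve_ik, imaging gives the robot as it stands. Calls block until the motion is done:
- bot.move_ptp(position, orientation): joint-space move of the TCP to a pose.
- bot.movel(position, rot=None, max_speed=150, threshold=None): straight line of the TCP; rot=None keeps the orientation; max_speed is the mean speed in mm/s. With threshold (N) it stops when the force on the tool has changed by that much, and returns True; else False.
- bot.move_j(angles): joint-space move.
- bot.grip(opening, effort=None): opening from 0.0 (shut) to 1.0 (fully open); effort is the grip in N (None keeps the last); returns when the fingers have stopped.
- bot.dwell(seconds).
- solve_ik(position, orientation): joint angles nearest the present ones, or None.
- bot.get_state(): the state.
- imaging.capture(name): name is "scene" or "top" or "wrist"; returns the picture (480x640x3 uint8, blue, green, red); there is no depth.
- imaging.camera_model(name): a dict with "K" (3x3 intrinsics, pixels), "position" and "rotation" of the camera in the world. Camera axes: x right, y up, looking along -z (the intrinsics and any distortion apply to the point x, -y, -z); pixel columns grow to the right and rows downward; lengths in mm; the calibration is good to about 2 mm. A picture is of the moment at which its call begins: read the wrist's pose just before it. camera_model takes no time and is no camera call; for the wrist camera it gives the pose at the moment of the call.
A pose or a line that the arm cannot do raises bot.IKError and nothing moves.
- bot.sign_off(): hands the job in; it is judged then, once.
The state is a dict: "t": time; "qpos": joint angles; "joint_velocities": joint speeds; "effort": joint torques, N m; "tcp_pos": TCP position; "orientation": TCP orientation; "contact_force": force on the tool from outside, world axes, zero at the start; "wrist_torque": the same for the moment, N m; "opening": opening from 0.0 (shut) to 1.0 (fully open); "gripper_force": force on a finger pad.
Only numpy, scipy, OpenCV 4.12 (cv2) and the standard library are available. Lean on these libraries where they do the work, as an engineer would, in place of code of your own. Each camera call takes 0.05 s, during which the arm holds its last target. There are 200 camera calls.

### The job

Lift the steel pickle can by its side handle off the hotplate and set it down gently, upright and wholly on the bare square tile on the other side. Only when it stands there and you have let go of it, touch its lid: push the lid straight down until it is fully home, without forcing it. Leave the other things on the bench where they are.

Things in the scene. Friction and masses are not known exactly. Their poses are not given: they have to be found in the camera images.
- can: upright steel can, 90 mm diameter, 135 mm tall, 0.4 kg. Origin: centre of its underside, z up. Black D handle on its -x side (starts roughly towards the robot): upright bar 14 mm thick (y), 12 deep, 56 tall, centre 84 mm off the axis, 42 mm up; 33 mm gap to the wall. A gripper coming straight down hits the lid brim: come tilted 30 to 40 degrees, leaning away from the can.
- lid: aluminium push-on cap: 48 mm radius skirt, 144 mm diameter brim 22 to 30 mm above the lid's origin, black knob (34 mm diameter, top 50 mm above the origin). Slides along the can's axis only, stays where left by friction (about 10 N to move), cannot come off. Origin: centre of its lower edge, 112 mm above the can's underside when fully home; starts raised 8 to 16 mm.
- lid_top (a point): centre of the flat top of the lid's knob; 162 mm above the can's underside when the lid is fully home
- hotplate: grey square electric hotplate, 130 x 130 mm, fixed, its round plate's top 50 mm above the bench; three 8 mm guard pins rise 10 mm above the plate round the can's foot, 4 mm off the wall, so the can must first go straight up. Origin: centre of its underside.
- tile: bare square terracotta-coloured fireclay tile, 140 x 140 mm, 14 mm thick, fixed flat on the bench. Origin: centre of its underside, sides along its x and y.
- crock: bystander: off-white open crock, 84 mm diameter, 100 mm tall; origin centre of underside
- jar: bystander: brown glass jar, 66 mm diameter, 100 mm tall; origin centre of underside
- brush: bystander: stubby black-handled bench brush standing bristles up, 56 mm diameter, 118 mm tall; origin centre of underside
- block: bystander: dark wooden block lying between hotplate and tile, 90 x 35 x 30 mm; origin centre of underside, long along its x
Mind the look-alikes: they are no part of the job. Leave any red look-alike of the can alone. Several things have the shape of the tile; the one meant has the colours described above.

How it is judged (in metres and radians):
On the way, in this order (a step that is already met when the one before it is completed fails the run):
1. the can is lifted clear of the hotplate (its foot more than 25 mm above the plate) (z of can in the frame of hotplate above 0.075 m), for 0.1 s.
2. the can stands upright and wholly on the tile, let go, at rest, its lid still raised (x of can in the frame of tile between -0.025 and 0.025 m and y of can in the frame of tile between -0.025 and 0.025 m and z of can in the frame of tile between 0.01 and 0.018 m and angle between can's own z axis and vertical below 0.06 rad and linear speed of can below 0.02 m/s and z of lid_top in the frame of can above 0.167 m and contact force between the fingers and can below 0.3 N), for 0.2 s.
At the end, for the whole second after the job is handed in: the can stands at rest on the tile, upright within 0.06 rad, its axis within 25 mm of the tile's centre along both sides of the tile (so the whole foot is on it), its lid within 2 mm of fully home, and the robot off it (x of can in the frame of tile between -0.025 and 0.025 m and y of can in the frame of tile between -0.025 and 0.025 m and z of can in the frame of tile between 0.01 and 0.018 m and angle between can's own z axis and vertical below 0.06 rad and linear speed of can below 0.02 m/s and z of lid_top in the frame of can below 0.164 m and contact force between the fingers and can below 0.3 N); the robot touches nothing.
It fails at once if the lid is touched by the fingers (over 1 N) while the can is not standing on the tile (contact force between the fingers and lid above 1 N and (horizontal distance between can and tile above 0.06 m or z of can in the frame of tile above 0.022 m)).
It fails at once if the can is dropped, slammed or crushed onto the tile (over 45 N between them) (contact force between can and tile above 45 N).
It fails at once if the can is tipped by more than 0.6 rad (angle between can's own z axis and vertical above 0.6 rad).
It fails at once if a bystander is moved by more than 20 mm (distance of any of crock, jar, brush, block from where it was at the start of the episode above 0.02 m).
It also fails if it takes over 61 s, if anything falls off the work surface, if the arm or the gripper's body presses on something with over 40 N, if the wrist force passes 120 N, or if a joint passes its speed limit or range.

## Working session

There is one attempt and no reset: what is moved stays moved. The work goes in short steps, each a Python script; the robot and the scene stay as the last script left them, time stands still between calls to the robot, and variables do not carry over. Pictures are saved under pics/ and viewed, at most 10 in all, crops included, and the job is handed in when it is done.

```bash
mkdir -p pics; ls; python3 - <<'E'
from bench import bot, imaging
import cv2
for n in ("scene","top"):
    im=imaging.capture(n); cv2.imwrite(f"pics/{n}0.png",im)
    m=imaging.camera_model(n); print(n,m)
print(bot.get_state()["t"])
E
```

```text
pics
scene {'K': array([[592.63295402,   0.        , 309.09807157],
       [  0.        , 592.63295402, 235.59802326],
       [  0.        ,   0.        ,   1.        ]]), 'position': array([1517.61475661, -283.6717099 ,  764.92815808]), 'rotation': array([1.00273979, 0.00712257, 1.35431066])}
top {'K': array([[477.71129453,   0.        , 313.18258485],
       [  0.        , 477.71129453, 239.00855743],
       [  0.        ,   0.        ,   1.        ]]), 'position': array([ 523.30151329,  -74.03138849, 1194.43938562]), 'rotation': array([ 0.04231818,  0.01780968, -1.58237122])}
0.1
```

View pics/scene0.png

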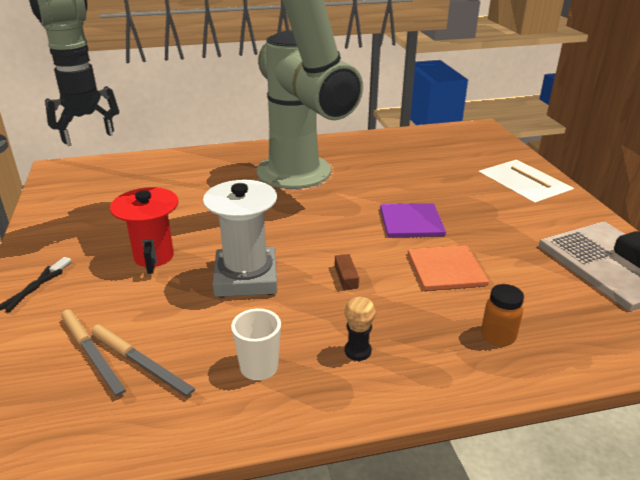

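View pics/top0.png

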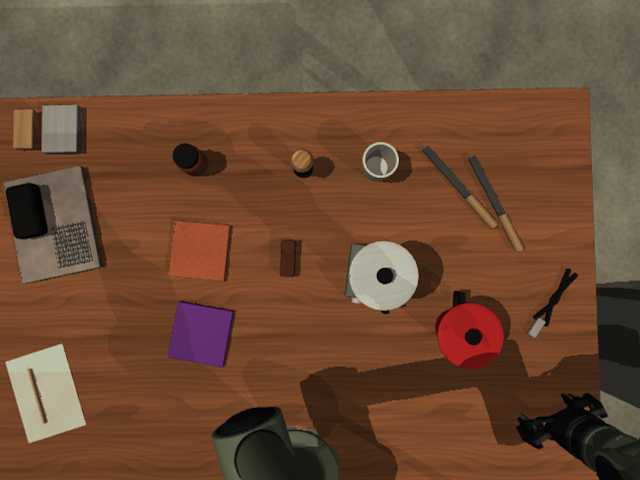

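The scene picture shows the steel can with its pale lid at (240,240) on the grey hotplate, the red look-alike at (150,230), the terracotta tile at (447,267) and a purple look-alike tile at (412,219). In the top picture these are the lid at (384,275) with a bit of handle at (385,311), the terracotta tile at (200,250), the purple one at (202,333) and the block at (289,258). The steel can and the terracotta tile fit the description.

```bash
cat > h.py <<'E'
import numpy as np, cv2
from scipy.spatial.transform import Rotation as R
from bench import bot, solve_ik, imaging
def ray(m,uv):
    K=m["K"]; d=np.array([(uv[0]-K[0,2])/K[0,0],-(uv[1]-K[1,2])/K[1,1],-1.])
    return np.array(m["position"]),R.from_euler("xyz",m["rotation"]).apply(d)
def onz(m,uv,z):
    p,d=ray(m,uv); return p+d*(z-p[2])/d[2]
def tri(obs):
    A=np.zeros((3,3));b=np.zeros(3)
    for m,uv in obs:
        p,d=ray(m,uv); d/=np.linalg.norm(d); P=np.eye(3)-np.outer(d,d); A+=P;b+=P@p
    x=np.linalg.solve(A,b); return x
def proj(m,X):
    c=R.from_euler("xyz",m["rotation"]).inv().apply(np.array(X)-m["position"]); K=m["K"]
    return np.array([K[0,2]+K[0,0]*c[0]/-c[2],K[1,2]-K[1,1]*c[1]/-c[2]])
def blobs(mask,amin=60):
    n,l,s,c=cv2.connectedComponentsWithStats(mask.astype(np.uint8)); return [(i,s[i],c[i],l==i) for i in range(1,n) if s[i][4]>amin]
E
python3 - <<'E'
from h import *
top=cv2.imread("pics/top0.png");sc=cv2.imread("pics/scene0.png")
mt,ms=imaging.camera_model("top"),imaging.camera_model("scene")
h=cv2.cvtColor(top,cv2.COLOR_BGR2HSV)
# tile
roi=np.zeros(top.shape[:2],bool);roi[205:295,150:250]=1
m=(h[...,2]>140)&(h[...,1]>130)&(h[...,0]<14)&roi
for i,s,c,M in blobs(m,500):
    cnt=max(cv2.findContours(M.astype(np.uint8),0,2)[0],key=cv2.contourArea)
    box=cv2.boxPoints(cv2.minAreaRect(cnt)); W=np.array([onz(mt,b,14) for b in box])
    print("tile px",c,"centre",W.mean(0).round(1),"sides",np.linalg.norm(np.diff(W,axis=0),axis=1).round(1),"yaw",np.degrees(np.arctan2(*(W[1]-W[0])[1::-1])).round(1))
# knob
def knob(im,x0,x1,y0,y1):
    g=im.max(2)<60; r=np.zeros_like(g);r[y0:y1,x0:x1]=1
    return max(blobs(g&r,20),key=lambda b:b[1][4])
kt=knob(top,368,402,262,290);ks=knob(sc,225,255,178,200)
print("knob",kt[1],kt[2],ks[1],ks[2])
for z in (214,218,222,226): print(z,onz(mt,kt[2],z).round(1),onz(ms,(ks[2][0],ks[2][1]),z).round(1))
print("tri",tri([(mt,kt[2]),(ms,ks[2])]).round(1))
# brim
r=np.zeros(top.shape[:2],bool);r[235:315,340:425]=1
b=max(blobs((h[...,2]>150)&(h[...,1]<60)&r,300),key=lambda b:b[1][4])
cnt=max(cv2.findContours(b[3].astype(np.uint8),0,2)[0],key=cv2.contourArea)
cc,rad=cv2.minEnclosingCircle(cnt);print("brim",cc,rad,[ (z,onz(mt,cc,z).round(1), (rad*(mt['position'][2]-z)/477.7).round(1)) for z in (195,205)])
# block, crock,brush,jar rough
for n,uv,z in (("block",(289,258),30),("crock",(380,161),100),("brush",(302,160),118),("jar",(186,156),100),("redlid",(470,335),150),("handle",(385,311),100)): print(n,onz(mt,uv,z).round(0))
E
```

```text
tile px [198.55596392 250.42265286] centre [548.5 231.7  14. ] sides [138.1 137.1 137.7] yaw -5.7
knob [377 268  17  16 211] [384.70616114 275.36018957] [232 184  15  13 153] [239.06535948 189.48366013]
214 [ 488.9 -202.3  214. ] [ 477.5 -200.3  214. ]
218 [ 489.1 -201.8  218. ] [ 485.  -200.9  218. ]
222 [ 489.2 -201.2  222. ] [ 492.6 -201.5  222. ]
226 [ 489.3 -200.7  226. ] [ 500.1 -202.1  226. ]
tri [ 489.1 -201.4  220.2]
brim (381.1008605957031, 277.62445068359375) 37.326698303222656 [(195, array([ 483.6, -197.2,  195. ]), np.float64(78.1)), (205, array([ 484., -196.,  205.]), np.float64(77.3))]
block [527.   6.  30.]
crock [ 748. -211.  100.]
brush [749. -32. 118.]
jar [766. 238. 100.]
redlid [ 356. -392.  150.]
handle [ 404. -216.  100.]
```

```bash
python3 - <<'E'
import cv2
t=cv2.imread("pics/top0.png")
a=cv2.resize(t[225:325,330:430],(400,400),interpolation=2);b=cv2.resize(t[205:305,150:250],(400,400),interpolation=2)
cv2.imwrite("pics/crop1.png",cv2.hconcat([a,b]))
E
```

```text
(no output)
```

View pics/crop1.png

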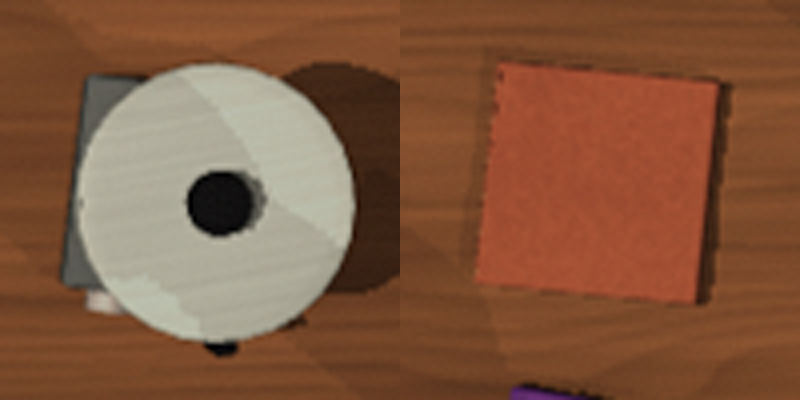

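The enlarged crop confirms both choices. On the left is the pale lid, its brim centred at (384,275.5), over the grey hotplate, with the black handle's end showing at about (385,312). On the right is the terracotta tile, centred at (199,250). Measured sizes fit: tile sides about 138, and the knob top at about 220 is within the expected 220 to 228. Next I'll look at the handle with the wrist camera from a tilted pre-grasp pose.

```bash
cat >> h.py <<'E'
def pose(grasp,yaw,tilt,flip,back=0):
    """TCP pose with grasp point at `grasp`, tool leaning away from a can of yaw `yaw`"""
    c=np.array([np.cos(yaw),np.sin(yaw),0]); z=np.sin(tilt)*c-np.cos(tilt)*np.array([0,0,1.])
    y=np.array([-c[1],c[0],0])*(1 if flip else -1); M=np.c_[np.cross(y,z),y,z]
    return (np.array(grasp)+(19-back)*z), R.from_matrix(M).as_euler("xyz")
E
python3 - <<'E'
from h import *
mt=imaging.camera_model("top")
C=np.array([489.2,-201.3]); 
p=onz(mt,(385.2,312.5),118); print("handle tip",p.round(1)); yaw=np.arctan2(*(C-p[:2])[::-1]); print("r",np.hypot(*(C-p[:2])),"yaw",np.degrees(yaw))
c=np.array([np.cos(yaw),np.sin(yaw)]); g=np.r_[C-84*c,94]
g2=lambda y:np.r_[np.array([548.5,231.7])-84*np.array([np.cos(y),np.sin(y)]),58]
for f in (0,1):
  for t in (30,35,40):
    print(f,t,[None if (q:=solve_ik(*pose(g+[0,0,dz],yaw,np.radians(t),f,b))) is None else q.round(2) for b,dz in ((0,0),(160,0),(0,80))])
    print("   place",[(y,None if (q:=solve_ik(*pose(g2(np.radians(y))+[0,0,dz],np.radians(y),np.radians(t),f))) is None else q.round(2)) for y in (10,25,40) for dz in (0,70)])
st=bot.get_state(); print(st["orientation"])
try:
    bot.movel(st["tcp_pos"]+np.array([0,0,90])); bot.move_ptp(*pose(g,yaw,np.radians(35),0,160))
    m=imaging.camera_model("wrist"); im=imaging.capture("wrist"); cv2.imwrite("pics/w1.png",im); print(m, proj(m,g),bot.get_state()["t"])
except bot.IKError as e: print("IK",e)
E
```

```text
handle tip [ 402.7 -214.5  118. ]
r 87.4731820280759 yaw 8.656975501201345
0 30 [array([-0.93,  0.22, -1.  ,  0.09,  0.46,  2.12]), array([-1.17, -0.11, -0.85,  0.68,  0.51,  1.86]), array([-0.93,  0.05, -0.89,  0.36,  0.46,  2.12])]
   place [(10, array([ 0.34,  0.34, -1.05, -0.34, -0.08, -3.  ])), (10, array([ 0.34,  0.16, -0.98, -0.09, -0.08, -3.  ])), (25, array([ 0.18,  0.33, -1.07, -0.34,  0.13,  2.92])), (25, array([ 0.18,  0.15, -1.  , -0.08,  0.13,  2.92])), (40, array([ 0.03,  0.35, -1.01, -0.21,  0.31,  2.55])), (40, array([ 0.03,  0.18, -0.94,  0.03,  0.31,  2.55]))]
0 35 [array([-0.99,  0.24, -1.05,  0.  ,  0.55,  2.08]), array([-1.27, -0.1 , -0.91,  0.66,  0.6 ,  1.75]), array([-0.99,  0.05, -0.95,  0.29,  0.55,  2.08])]
   place [(10, array([ 0.35,  0.38, -1.13, -0.54, -0.1 , -3.  ])), (10, array([ 0.35,  0.17, -1.06, -0.26, -0.1 , -3.  ])), (25, array([ 0.16,  0.37, -1.15, -0.54,  0.16,  2.91])), (25, array([ 0.16,  0.15, -1.08, -0.25,  0.16,  2.91])), (40, array([-0.  ,  0.37, -1.08, -0.37,  0.38,  2.54])), (40, array([-0.  ,  0.18, -1.01, -0.11,  0.38,  2.54]))]
0 4
[... 1712 characters left out ...]
0.36,  0.43, -1.21, -0.76, -0.12,  0.14])), (10, array([ 0.36,  0.19, -1.15, -0.45, -0.12,  0.14])), (25, array([ 0.14,  0.43, -1.23, -0.77,  0.19, -0.23])), (25, array([ 0.14,  0.17, -1.17, -0.45,  0.19, -0.23])), (40, array([-0.04,  0.41, -1.15, -0.55,  0.45, -0.61])), (40, array([-0.04,  0.19, -1.09, -0.26,  0.45, -0.61]))]
[-3.14008559e+00 -1.96360483e-04  4.32793093e-01]
{'K': array([[336.12932894,   0.        , 316.91039464],
       [  0.        , 336.12932894, 235.32203496],
       [  0.        ,   0.        ,   1.        ]]), 'position': array([ 298.98159897, -232.23349079,  365.22873099]), 'rotation': array([ 0.34590235, -0.00226949, -1.41960015])} [313.97059382 223.45274238] 2.0667
```

View pics/w1.png

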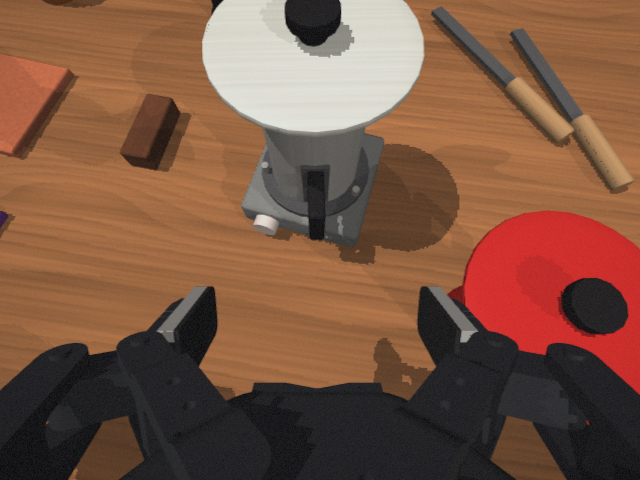

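The wrist picture shows the can between the fingers' directions. Its black handle bar runs from (315,172) to (317,240), and the knob is at (313,15). I'll measure the handle's foot and the knob from here.

```bash
python3 - <<'E'
from h import *
im=cv2.imread("pics/w1.png"); m=imaging.camera_model("wrist"); mt=imaging.camera_model("top")
g=im.max(2)<45; r=np.zeros_like(g); r[165:245,295:335]=1
b=max(blobs(g&r,20),key=lambda b:b[1][4]); M=b[3]; print(b[1])
for v in range(172,240,6):
    c=np.where(M[v])[0]; print(v,c.min(),c.max(),c.size)
C=np.array([489.2,-201.3])
vb=np.where(M.any(1))[0].max(); c=np.where(M[vb-3])[0].mean()
for z in (64,): 
    p=onz(m,(c+.5,vb+1),z); d=C-p[:2]; print("outer foot",p.round(1),"r(90)",np.hypot(*d).round(1),"yaw",np.degrees(np.arctan2(d[1],d[0])).round(2))
yaw=np.radians(8.7)
for yd in (6,8,10,12):
    y=np.radians(yd);o=C-90*np.array([np.cos(y),np.sin(y)]); print(yd,proj(m,[*o,64]).round(1),proj(m,[*o,120]).round(1))
# knob in the wrist view
r[:]=0;r[0:45,280:345]=1
k=max(blobs((im.max(2)<45)&r,20),key=lambda b:b[1][4]); print("knob",k[1],"pred top",proj(m,[*C,221]).round(1),proj(m,[*C,207]).round(1))
for x,y in ((245,212),(352,242),(384,140)): print("hotplate corner?",onz(m,(x,y),0 if 0 else 40).round(0))
E
```

```text
[ 303  170   23   70 1152]
172 307 323 17
178 303 324 22
184 304 324 21
190 307 324 17
196 307 325 19
202 309 324 13
208 309 324 16
214 309 325 13
220 309 324 16
226 309 323 15
232 309 323 15
238 311 323 13
outer foot [ 401.9 -217.7   64. ] r(90) 88.8 yaw 10.64
6 [309.3 241.1] [308.  218.3]
8 [312.7 241.2] [312.  218.4]
10 [316.  241.2] [316.  218.4]
12 [319.3 241.1] [319.9 218.2]
knob [ 286    0   55   45 2041] pred top [312.6  14.2] [312.8  35.3]
hotplate corner? [ 430. -137.   40.]
hotplate corner? [ 413. -252.   40.]
hotplate corner? [ 542. -274.   40.]
```

```bash
python3 - <<'E'
from h import *
y=np.radians(10.3); C=np.array([489.2,-201.3]); g=np.r_[C-84*np.array([np.cos(y),np.sin(y)]),93]; t=np.radians(35)
bot.grip(0.6)
P,O=pose(g,y,t,0,60); bot.movel(P,O,120)
P,O=pose(g,y,t,0); print("hit",bot.movel(P,O,50,threshold=10))
m=imaging.camera_model("wrist"); im=imaging.capture("wrist"); cv2.imwrite("pics/w2.png",im)
s=bot.get_state(); print(s["t"],s["tcp_pos"],P,s["contact_force"])
E
```

```text
hit False
4.8917 [ 417.30226328 -214.58769411   77.67073106] [ 417.27598902 -214.37080806   77.43611116] [ 0.97705395  0.31765538 -1.51420799]
```

View pics/w2.png

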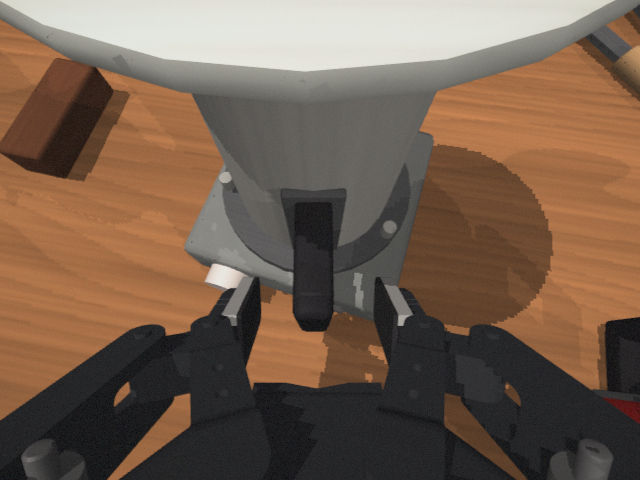

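The bar (294–333, 190–330) sits centred between the pads at x of about 260 and 375. I'll grip and lift straight up.

```bash
python3 - <<'E'
from h import *
bot.grip(0.0,110); s=bot.get_state(); print("grip",s["opening"],s["gripper_force"],s["contact_force"].round(1),s["tcp_pos"].round(1))
p=s["tcp_pos"]; bot.movel(p+[0,0,12],max_speed=25); s=bot.get_state(); print(s["opening"],s["contact_force"].round(1),s["wrist_torque"].round(2))
bot.movel(p+[0,0,75],max_speed=60); bot.dwell(.3); s=bot.get_state(); print(s["t"],s["opening"],s["contact_force"].round(1),s["wrist_torque"].round(2),s["tcp_pos"].round(1))
im=imaging.capture("scene"); cv2.imwrite("pics/s2.png",cv2.resize(im[100:320,130:370],(720,660))[:600])
w=imaging.capture("wrist"); cv2.imwrite("pics/w3.png",w); t=imaging.capture("top"); cv2.imwrite("pics/t3.png",t)
E
```

```text
grip 0.14568813484717502 107.08733243693132 [-3.6  0.1  5. ] [ 417.3 -214.4   77.7]
0.14249274873720913 [-0.2  0.6 -4.9] [-0.27  1.55  0.05]
7.4667 0.1457222927094593 [-0.4 -0.5 -5.1] [-0.26  1.55  0.04] [ 417.2 -214.3  152.5]
```

View pics/s2.png

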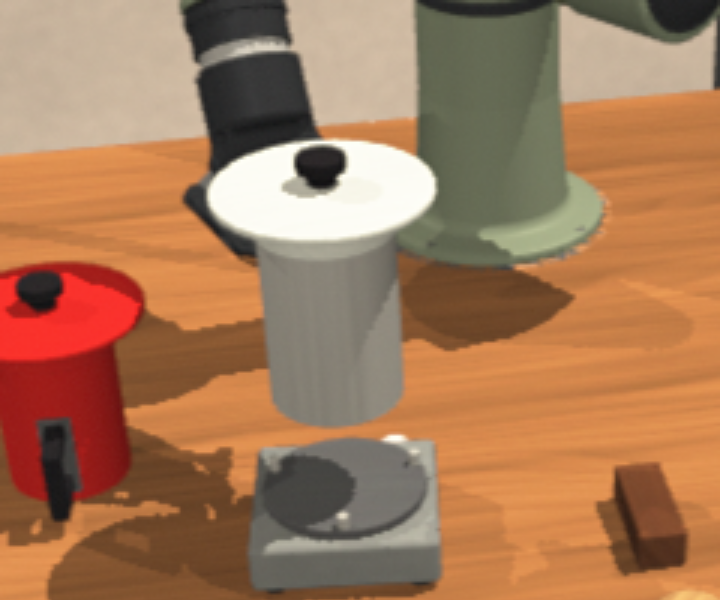

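The can hangs level and well clear of the plate, its foot at about (335,410) in this crop. I'll triangulate the knob to check for sag, then carry the can across.

```bash
python3 - <<'E'
from h import *
mt,ms=imaging.camera_model("top"),imaging.camera_model("scene")
t=cv2.imread("pics/t3.png"); sc=imaging.capture("scene")
def knob(im,uv,r=14):
    g=im.max(2)<60; k=np.zeros_like(g); u,v=map(int,uv); k[v-r:v+r,u-r-3:u+r+3]=1
    return max(blobs(g&k,20),key=lambda b:b[1][4])
X=[489.2,-201.3,296]
kt,ks=knob(t,proj(mt,X)),knob(sc,proj(ms,X)); print(kt[1],ks[1]); print("knob",tri([(mt,kt[2]),(ms,ks[2])]).round(1),"expected",X)
s=bot.get_state();y0=np.radians(10.3); t35=np.radians(35)
# carry: arc of via points, can yaw 10.3 -> 30, height kept
A=np.array([489.2,-201.3]);B=np.array([548.5,231.7]); off=s["tcp_pos"]-pose(np.r_[A-84*np.array([np.cos(y0),np.sin(y0)]),168],y0,t35,0)[0]; print("off",off.round(2))
for f in np.linspace(.25,1,4):
    c=A+(B-A)*f; y=y0+f*np.radians(30-10.3)
    P,O=pose(np.r_[c-84*np.array([np.cos(y),np.sin(y)]),168],y,t35,0); print(f,solve_ik(P,O).round(2)); bot.movel(P,O,110)
bot.dwell(.4); s=bot.get_state(); print(s["t"],s["opening"],s["contact_force"].round(1),s["wrist_torque"].round(2))
t=imaging.capture("top"); cv2.imwrite("pics/t4.png",t); sc=imaging.capture("scene"); cv2.imwrite("pics/s4.png",sc)
X=[*B,296]; kt,ks=knob(t,proj(mt,X),18),knob(sc,proj(ms,X),18); print(kt[1],ks[1]); print("knob",tri([(mt,kt[2]),(ms,ks[2])]).round(1),"expected",X)
E
```

```text
[381 268  18  17 242] [229 149  16  14 162]
knob [ 490.3 -201.4  294. ] expected [489.2, -201.3, 296]
off [ 0.01 -0.01  0.26]
0.25 [-0.78 -0.01 -1.04  0.21  0.52  2.19]
0.5 [-0.49 -0.05 -1.09  0.09  0.44  2.4 ]
0.75 [-0.18 -0.02 -1.08 -0.01  0.34  2.62]
1.0 [ 0.1   0.05 -1.02 -0.07  0.24  2.79]
12.4417 0.1454850026402477 [-0.1 -0.5 -5.7] [-0.78  1.41  0.04]
[152 240  18  17 244] [457 141  15  13 152]
knob [548.8 231.8 293.2] expected [np.float64(548.5), np.float64(231.7), 296]
```

```bash
python3 - <<'E'
from h import *
p=bot.get_state()["tcp_pos"]
bot.movel(p-[0,0,95],max_speed=70); bot.dwell(.3)
hit=bot.movel(p-[0,0,115],max_speed=8,threshold=3); s=bot.get_state(); print(hit,s["t"],(p-s["tcp_pos"]).round(2),s["contact_force"].round(1),s["wrist_torque"].round(2))
cv2.imwrite("pics/s5.png",cv2.resize(imaging.capture("scene")[110:310,380:540],(640,600)))
E
```

```text
True 16.1 [-1.3000e-01 -5.0000e-02  1.1073e+02] [ 0.3 -0.4  2.8] [-0.03 -0.03 -0.02]
```

View pics/s5.png

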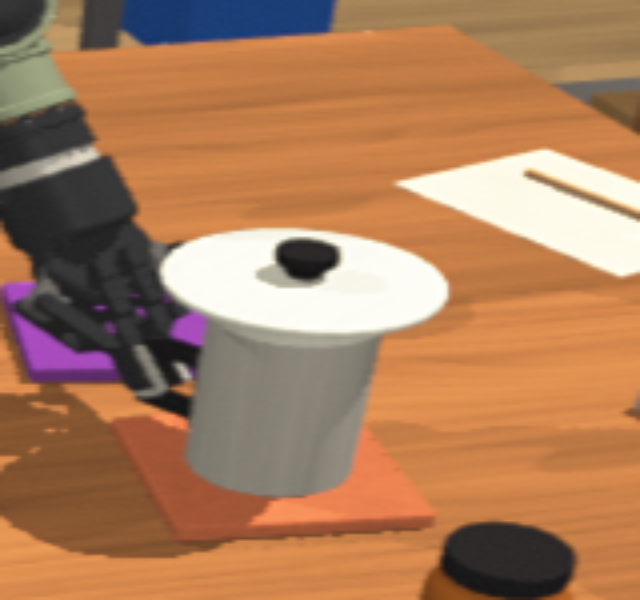

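The can stands upright in the middle of the terracotta tile. Contact came 110.7 mm down against the 111 expected. I'll release, back out along the tool axis, then re-measure the knob.

```bash
python3 - <<'E'
from h import *
bot.grip(0.55,30); s=bot.get_state(); bot.dwell(.4); print(s["opening"],s["contact_force"].round(1))
z=R.from_euler("xyz",s["orientation"]).as_matrix()[:,2]; p=s["tcp_pos"]
bot.movel(p-60*z,max_speed=60); bot.movel(p-200*z,max_speed=150); bot.grip(0.0,30)
q=p-200*z; bot.movel([q[0],q[1],330]); bot.dwell(.3)
mt,ms=imaging.camera_model("top"),imaging.camera_model("scene")
t=imaging.capture("top");sc=imaging.capture("scene");cv2.imwrite("pics/t6.png",t);cv2.imwrite("pics/s6.png",sc)
X=[548.5,231.7,184]
def knob(im,uv,r=16):
    g=im.max(2)<60; k=np.zeros_like(g); u,v=map(int,uv); k[v-r:v+r,u-r:u+r]=1
    return max(blobs(g&k,20),key=lambda b:b[1][4])
kt,ks=knob(t,proj(mt,X)),knob(sc,proj(ms,X)); print(kt[1],ks[1],"knob",tri([(mt,kt[2]),(ms,ks[2])]).round(1),"from top at 184",onz(mt,kt[2],184).round(1))
s=bot.get_state(); print(s["t"],s["tcp_pos"].round(0),s["opening"])
for yw in (0,.6,1.2,1.57,-.6,-1.2): print(yw,solve_ik([548.5,231.7,250],[np.pi,0,yw]))
cv2.imwrite("pics/c6.png",np.hstack([cv2.resize(t[170:320,100:250],(400,400)),cv2.resize(sc[120:320,370:570],(400,400))]))
E
```

```text
0.5516222772900246 [ 0.2  0.4 -0.2]
[170 242  16  15 192] [449 191  15  12 137] knob [547.8 231.5 183.4] from top at 184 [547.9 231.6 184. ]
21.1083 [384. 137. 330.] 0.0044798670219825
0 [ 0.27576235  0.40047319 -0.03461337  1.13570976  0.         -2.8658303 ]
0.6 [ 0.27576235  0.40047319 -0.03461337  1.13570976  0.          2.817355  ]
1.2 [ 0.27576235  0.40047319 -0.03461337  1.13570976  0.          2.217355  ]
1.57 [ 0.27576235  0.40047319 -0.03461337  1.13570976  0.          1.847355  ]
-0.6 [ 0.27576235  0.40047319 -0.03461337  1.13570976  0.         -2.2658303 ]
-1.2 [ 0.27576235  0.40047319 -0.03461337  1.13570976  0.         -1.6658303 ]
```

View pics/c6.png

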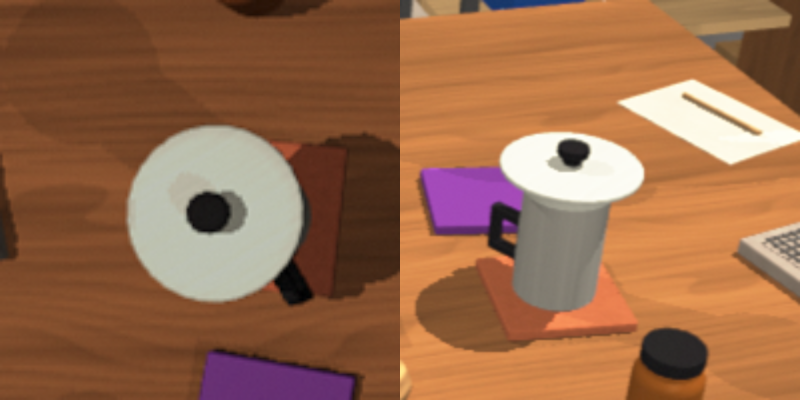

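The can stands free on the tile with its lid raised, and the knob is at (547.9, 231.6). Now I'll push the lid down with the fingers shut.

```bash
python3 - <<'E'
from h import *
O=[np.pi,0,0.6]; K=[547.9,231.6]
bot.move_ptp([*K,260],O); bot.movel([*K,205],max_speed=80); bot.dwell(.3)
print(bot.movel([*K,172],max_speed=10,threshold=4)); s=bot.get_state(); print("touch",s["tcp_pos"].round(2),s["contact_force"].round(1))
hit=bot.movel([*K,172],max_speed=6,threshold=18); s=bot.get_state(); print("end",hit,s["tcp_pos"].round(2),s["contact_force"].round(1),s["t"])
E
```

```text
True
touch [547.92 231.61 189.72] [0.6 0.6 4.2]
end True [548.41 231.75 176.02] [-0.3  0.8  5. ] 27.2667
```

The push stopped on a force rise at 176.0 mm, exactly the home height (14 + 162). I'll retract and check.

```bash
python3 - <<'E'
from h import *
p=bot.get_state()["tcp_pos"]; bot.movel(p+[0,0,20],max_speed=40)
# re-touch gently to confirm the height and stiffness
bot.dwell(.3); print(bot.movel(p-[0,0,3],max_speed=6,threshold=15)); s=bot.get_state(); print("touch",s["tcp_pos"].round(2),s["contact_force"].round(1))
bot.movel(p+[0,0,90],max_speed=60); bot.move_ptp([400,0,300],[np.pi,0,.6]); bot.dwell(.3)
mt,ms=imaging.camera_model("top"),imaging.camera_model("scene")
t=imaging.capture("top");sc=imaging.capture("scene")
X=[548.5,231.7,176]
def knob(im,uv,r=16):
    g=im.max(2)<60; k=np.zeros_like(g); u,v=map(int,uv); k[v-r:v+r,u-r:u+r]=1
    return max(blobs(g&k,20),key=lambda b:b[1][4])
kt,ks=knob(t,proj(mt,X)),knob(sc,proj(ms,X)); print("knob",tri([(mt,kt[2]),(ms,ks[2])]).round(1)); print(bot.get_state()["t"])
cv2.imwrite("pics/s7.png",sc)
E
```

```text
True
touch [548.81 231.86 176.02] [-0.9 -0.9  4.2]
knob [547.8 231.3 169.6]
34.6833
```

View pics/s7.png

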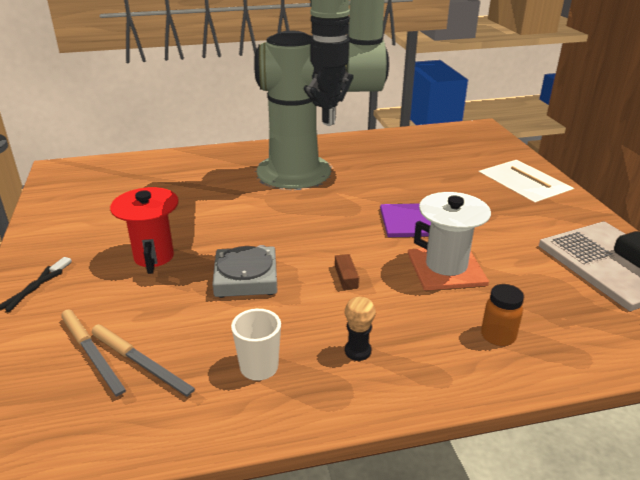

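The picture shows the can upright on the terracotta tile at (447,240) with its lid down, everything else in place and the arm clear. The knob dropped 13.8 mm in the images, against 13.7 mm from the touch heights.

```bash
python3 -c "
from bench import bot
print(bot.sign_off())"
```

```text
the job is handed in; nothing more can be done
None
```

The can stands upright near the centre of the terracotta tile with its lid pushed fully home (knob top at 176.0 mm), the bystanders look unmoved, and the job is handed in; the sign-off returned no verdict.

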